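# Sort drinker float balls from ballast discs on the tilt board

### The job

Separate the mixed poultry-drinker spares on the plywood tilt board: raise the board by its lift bar to the upper stop while the gate keeps everything on it, then press the spring pedal fully down to its stop and keep it there until every ball has rolled into the catch tray while the flat steel discs stay on the raised board. Then lower the board to level, put all the balls in the square metal pan and all the discs in the white bucket, with both containers upright and the pedal back up. Leave the jar of pins standing.

Things in the scene. Friction and masses are not known exactly. Their poses are not given: they have to be found in the camera images.
- sorter: Fixed bench-top tilt sorter. Origin on the table under the board's hinge line, at mid width; z up, x along the hinge, +y along the board to the lift bar, -y to the catch tray and then the pedal. In this frame the level board's upper surface is 60 mm up, between rims 12 mm high at x = -140 and 140 mm and y = 228 mm.
- gate_mid (a point): Middle of the steel gate's top edge as it stands shut, a fixed point in the sorter at y = -6 mm, 94 mm above the table. The gate (4 mm thick) closes the board's whole low edge, 34 mm above the board's surface; the pedal pulls it down below the surface.
- tray_valley (a point): Middle of the catch tray's valley line, on its floor, 12 mm above the table at y = -85 mm in the sorter's frame. Fixed aluminium tray, x = -145 to 145, y = -15 to -155 mm; the floor is a shallow vee rising 11 degrees to both sides of the valley, where balls come to rest. Walls 48 mm above the table, the outer one 60 mm.
- board (a joint): Tilt of the sorting board about its hinge line (along the sorter's x at y = 0, 60 mm up), rad: 0 level, resting at its lower stop; 0.36 at its upper stop. Grows as the lift bar is raised. The hinge is stiff: the board stays where it is left, and takes about 9 N at the bar to raise and 2 to 4 N down on it to lower.
- board_bar (a point): Centre of the board's lift bar: a round steel bar 12 mm thick, 110 mm clear between two arms, parallel to the sorter's x; 280 mm from the hinge line, 46 mm clear of the board's end and 56 mm above the table when level; it rises on an arc by 99 mm. It can turn in the fingers.
- pedal (a joint): Spring pedal, rad: 0 up at rest, 0.25 at its lower stop. About 4.6 N on the pad starts it and 9 N holds it at the stop; it springs back when let go. Pressing it lowers the gate at the board's low edge; at the stop the gate is fully open.
- pedal_pad (a point): Centre of the top face of the pedal's rubber pad, 64 x 64 mm, 60 mm above the table at rest and facing up. The pedal's hinge lies 120 mm from it in the sorter's +x; the pad goes down 30 mm to the stop.
- bucket: White polymer bucket for the discs, loose; round, 152 mm across the rim, 132 mm at the base, 85 mm high, wall 4 mm, floor 5 mm, open top, wire bail folded down outside. Origin at the centre of its underside.
- pan: Bare-metal square open pan for the balls, loose; 150 x 150 mm, 70 mm high, wall 4 mm. Origin at the centre of its underside, sides along its x and y.
- pin_jar: Closed glass jar of steel pins, 66 mm across and 102 mm high, a bystander. Origin at the centre of its underside.
- ball0_center (a point): Drinker float ball: hollow grey polymer ball, 32 mm across, about 18 g; given at its centre. On the board at the start. It does not roll by itself on the level; it begins to roll at a slope of about 9 degrees. May be absent (None).
- ball1_center (a point): Drinker float ball: hollow grey polymer ball, 32 mm across, about 18 g; given at its centre. On the board at the start. It does not roll by itself on the level; it begins to roll at a slope of about 9 degrees. May be absent (None).
- ball2_center (a point): Drinker float ball: hollow grey polymer ball, 32 mm across, about 18 g; given at its centre. On the board at the start. It does not roll by itself on the level; it begins to roll at a slope of about 9 degrees. May be absent (None).
- disc0_center (a point): Drinker ballast disc: flat round steel disc, 36 mm across, 9 mm thick, about 70 g, lying flat; given at its centre, half-way up. On the board at the start. It does not slide even at the board's upper stop. May be absent (None).
- disc1_center (a point): Drinker ballast disc: flat round steel disc, 36 mm across, 9 mm thick, about 70 g, lying flat; given at its centre, half-way up. On the board at the start. It does not slide even at the board's upper stop. May be absent (None).
- disc2_center (a point): Drinker ballast disc: flat round steel disc, 36 mm across, 9 mm thick, about 70 g, lying flat; given at its centre, half-way up. On the board at the start. It does not slide even at the board's upper stop. May be absent (None).
Things that resemble listed ones, but are neither listed nor needed, are in the scene too. What is shaped like the pan but orange is not meant. Leave any red look-alike of the part that bears ball0_center alone.

How it is judged:
On the way, in this order (a step that is already met when the one before it is completed fails the run):
1. the board is raised by its bar with the gate shut and all balls and discs still on it (value of joint board above 0.31 rad and value of joint pedal below 0.05 rad and y of ball0_center in the frame of sorter between -0.006 and 0.24 m and x of ball0_center in the frame of sorter between -0.145 and 0.145 m and z of ball0_center in the frame of sorter between 0.055 and 0.18 m and y of ball1_center in the frame of sorter between -0.006 and 0.24 m and x of ball1_center in the frame of sorter between -0.145 and 0.145 m and z of ball1_center in the frame of sorter between 0.055 and 0.18 m and y of ball2_center in the frame of sorter between -0.006 and 0.24 m and x of ball2_center in the frame of sorter between -0.145 and 0.145 m and z of ball2_center in the frame of sorter between 0.055 and 0.18 m and y of disc0_center in the frame of sorter between -0.006 and 0.24 m and x of disc0_center in the frame of sorter between -0.145 and 0.145 m and z of disc0_center in the frame of sorter between 0.055 and 0.18 m and y of disc1_center in the frame of sorter between -0.006 and 0.24 m and x of disc1_center in the frame of sorter between -0.145 and 0.145 m and z of disc1_center in the frame of sorter between 0.055 and 0.18 m and y of disc2_center in the frame of sorter between -0.006 and 0.24 m and x of disc2_center in the frame of sorter between -0.145 and 0.145 m and z of disc2_center in the frame of sorter between 0.055 and 0.18 m), for 0.2 s.
2. the pedal is down at its stop with the board still raised, every ball is in the catch tray and every disc is still on the board (value of joint board above 0.25 rad and value of joint pedal above 0.225 rad and y of ball0_center in the frame of sorter between -0.155 and -0.015 m and x of ball0_center in the frame of sorter between -0.145 and 0.145 m and z of each of ball0_center, ball1_center, ball2_center in the frame of sorter below 0.055 m and y of ball1_center in the frame of sorter between -0.155 and -0.015 m and x of ball1_center in the frame of sorter between -0.145 and 0.145 m and y of ball2_center in the frame of sorter between -0.155 and -0.015 m and x of ball2_center in the frame of sorter between -0.145 and 0.145 m and y of disc0_center in the frame of sorter between -0.006 and 0.24 m and x of disc0_center in the frame of sorter between -0.145 and 0.145 m and z of disc0_center in the frame of sorter between 0.055 and 0.18 m and y of disc1_center in the frame of sorter between -0.006 and 0.24 m and x of disc1_center in the frame of sorter between -0.145 and 0.145 m and z of disc1_center in the frame of sorter between 0.055 and 0.18 m and y of disc2_center in the frame of sorter between -0.006 and 0.24 m and x of disc2_center in the frame of sorter between -0.145 and 0.145 m and z of disc2_center in the frame of sorter between 0.055 and 0.18 m), for 0.2 s.
At the end, for the whole second after the job is handed in: Every disc lies at rest in the white bucket and every ball at rest in the square pan (centres inside the walls and below 60 mm), bucket and pan upright within 0.15 rad, the board level again (below 0.04 rad) and the pedal up (below 0.03 rad) (horizontal distance between each of disc0_center, disc1_center, disc2_center and bucket below 0.07 m and height (world z) of each of disc0_center, disc1_center, disc2_center, ball0_center, ball1_center, ball2_center below 0.06 m and linear speed of each of disc0, disc1, disc2, ball0, ball1, ball2 below 0.05 m/s and x of ball0_center in the frame of pan between -0.072 and 0.072 m and y of ball0_center in the frame of pan between -0.072 and 0.072 m and x of ball1_center in the frame of pan between -0.072 and 0.072 m and y of ball1_center in the frame of pan between -0.072 and 0.072 m and x of ball2_center in the frame of pan between -0.072 and 0.072 m and y of ball2_center in the frame of pan between -0.072 and 0.072 m and value of joint board below 0.04 rad and value of joint pedal below 0.03 rad and angle between each of bucket, pan's own z axis and vertical below 0.15 rad); the robot touches nothing.
It fails at once if the jar of pins is tipped over (angle between pin_jar's own z axis and vertical above 0.5 rad).
Of ball0, ball1, ball2 only 2 to 3 are there at a start; the rules pass over those that are not, and their reading is None.
Of disc0, disc1, disc2 only 2 to 3 are there at a start; the rules pass over those that are not, and their reading is None.
At some moment in a run one of disc0, disc1, disc2, bucket, pan may be knocked a few centimetres aside while the robot is not near it.
Once in a run the grip may slacken for a moment while it holds something.
It also fails if it takes over 210 s, if anything falls off the work surface, if the arm or the gripper's body presses on something with over 40 N, if the wrist force passes 120 N, or if a joint passes its speed limit or range.

### The arm

A 7-joint arm with a two-finger parallel gripper is mounted at the origin on the work surface. World frame = base frame: x ahead of the robot, y to its left, z up, the work surface at z = 0. Lengths are in m, angles in rad, forces in N, time in s.
With the tool pointing down it reaches from about 0.4 to 0.85 m from the base axis. Payload 4.4 kg.
Tool frame: the origin (TCP) lies between the finger pads; the fingertips stand bot.nose_length ahead of it and the grasp point (between the pads) is the TCP (bot.nose_length is the distance from the TCP to the fingertips, in m); z points along the fingers, y is the line along which they close (so a half turn about z gives the same grasp; the last joint's range is limited). The gripper opens to 94 mm and grips with 3 to 60 N. Pads are 16 mm wide; open, the fingers measure 119 mm over their backs; the gripper's body (75 mm by 177 mm) begins 78 mm behind the grasp point.
Start: joints at [-1.4, 0.628, 0.038, 1.517, -0.027, 0.996, -0.02], TCP at [0.152, 0.632, 0.224] pointing down, gripper open.
Joint ranges: [-3.06, 3.06], [-0.37, 2.12], [-1.25, 1.32], [0.18, 2.47], [-1.1, 4.24], [0.23, 1.98], [-2.94, 2.94]. Speed limits (rad/s): [2.57, 2.57, 3.14, 3.14, 3.14, 3.14, 3.14].

### API

Orientations are given as a unit quaternion [w, x, y, z].
In Python, from rig import monitor, grab_frame, order, regions_of, pinpoint, bot gives the robot as it stands.
- The arm moves only by the shell command python3 -m handwheel 'ROWS' [OPENING] [FORCE]. ROWS is a JSON object of lists of equal length, an entry for each row: "travel": the shift along the tool's x, y, z in mm, a list of three; "spin": the turn about the tool's z in rad. In form: {"travel": [[tx, ty, tz], ...], "spin": [spin, ...]}. A call has 1 to 10 rows; each row is the pose to reach, as a shift and turn from the pose commanded when the call began, along the tool's axes at that moment; what a row does not reach only later rows make up. A row lasts 1/10 s, in which the tool goes at most 50 mm and 8.59 degrees, less where a joint would pass 70% of its speed; a pose out of reach is approached as far as the arm can. A call with a gripper value outside its range is refused whole. OPENING is the finger opening in mm, from 0 to 94, set as the call begins (- or left out, the last holds). The fingers move at their own pace and stop on an object; FORCE is the grip in N (left out, the last holds). Time passes only in rows, so rows that repeat a pose let the fingers close. It gives the time, the measured TCP pose, the force, the opening and the grip force at its end, in the units of the state.
- monitor.observe(): the state, without advancing time (a new reading comes with each control period).
- grab_frame(name): name is "side" or "top"; returns a dict with "color" (480x640x3 uint8, red, green, blue), "mtx" (3x3 intrinsics, pixels), "position" and "attitude" of the camera in the world. Camera axes: x right, y down, z forward; pixel columns grow to the right and rows downward; lengths in m; the calibration is good to about 2 mm. A picture is of the moment at which its call begins. There is no depth.
- order.hand_in(): hands the job in; it is judged then, once.
Trained networks look in the newest picture that a camera, given by its name, has taken for a name from the list of things; names that differ only in an ending like _2 or _b are one class to them, and where a whole thing is asked for, a point or a joint stands for the part that bears it (a point fixed in the world has none). Each returns a list of dicts, best first, with "p" (0 to 1); they miss things now and then, are a little off and sometimes report something else, mostly with a low value. They report only what shows in the picture. A call takes as long as a camera call. They do not tell look-alikes from the thing itself.
- regions_of(camera, thing): "mask" (480x640 bool, what is visible of it) and "box" ([left, top, width, height] in pixels, round what is visible of it).
- pinpoint(camera, thing): "point" ([column, row] in pixels: a listed point, or the origin of a listed thing).
The state is a dict: "clock": time; "joint_pos": joint angles; "joint_vel": joint speeds; "joint_efforts": joint torques, N m; "tcp_pos": TCP position; "orientation": TCP orientation; "ft_force": force on the tool from outside, world axes, zero at the start; "moment": the same for the moment, N m; "gripper_width": opening from 0.0 (shut) to 1.0 (fully open); "gripper_force": force on a finger pad.
Only numpy, scipy, OpenCV 4.12 (cv2) and the standard library are available. Lean on these libraries where they do the work, as an engineer would, in place of code of your own. Each camera call takes 0.05 s, during which the arm holds its last target. There are 200 camera calls.

## Working session

There is one attempt and no reset: what is moved stays moved. The work goes in short steps, Python scripts to look and compute and a shell command to move; the robot and the scene stay as the last step left them, time stands still between calls to the robot, and variables do not carry over. Pictures are saved under pics/ and viewed, at most 14 in all, crops included, and the job is handed in when it is done.

```bash
ls; mkdir -p pics; cat > h.py <<'E'
import numpy as np, cv2
from scipy.spatial.transform import Rotation as R
from rig import monitor, grab_frame, order, regions_of, pinpoint, bot
def quat(q): return R.from_quat([q[1],q[2],q[3],q[0]])
def cam(f):
    a=np.array(f["attitude"],float)
    Rm=a if a.shape==(3,3) else quat(a).as_matrix()
    return np.array(f["mtx"],float),Rm,np.array(f["position"],float)
def ray(f,px,z):
    K,Rm,p=cam(f); d=Rm@np.linalg.inv(K)@np.array([px[0],px[1],1.]); s=(z-p[2])/d[2]; return p+s*d
def proj(f,X):
    K,Rm,p=cam(f); c=K@(Rm.T@(np.array(X)-p)); return c[:2]/c[2]
def save(f,n): cv2.imwrite("pics/"+n+".png",f["color"][:,:,::-1])
def totool(dw):
    s=monitor.observe(); return quat(s["orientation"]).as_matrix().T@np.array(dw)
E
python3 - <<'E'
from h import *
s=monitor.observe(); print({k:np.round(v,3).tolist() for k,v in s.items()}, bot.nose_length)
for c in ("top","side"):
    f=grab_frame(c); save(f,c+"0"); print(c,f["mtx"],f["position"],f["attitude"])
    for t in ("sorter","gate_mid","tray_valley","board_bar","pedal_pad","bucket","pan","pin_jar","ball0_center","disc0_center"):
        print(t,[(np.round(d["point"],0).tolist(),round(d["p"],2)) for d in pinpoint(c,t)])
E
```

```text
pics
{'clock': 0.0, 'joint_pos': [-1.4, 0.629, 0.038, 1.518, -0.027, 0.996, -0.02], 'joint_vel': [0.002, 0.0, -0.001, -0.0, -0.0, -0.0, 0.0], 'joint_efforts': [-0.001, -54.975, 1.144, -18.663, -0.052, 0.024, 0.0], 'tcp_pos': [0.152, 0.631, 0.224], 'orientation': [-0.0, 0.118, 0.993, -0.001], 'ft_force': [-0.866, -0.351, 0.513], 'moment': [0.019, -0.024, 0.053], 'gripper_force': 0.0, 'gripper_width': 1.0} 0.019
top [[555.76217729   0.         319.81429307]
 [  0.         555.76217729 245.31728024]
 [  0.           0.           1.        ]] [0.18713092 0.10468714 1.73707484] [-0.06855966  0.70628385 -0.70186685  0.06201304]
sorter [([380.0, 230.0], 0.6)]
gate_mid [([385.0, 221.0], 0.82), ([358.0, 232.0], 0.29)]
tray_valley [([404.0, 230.0], 0.83)]
board_bar [([289.0, 234.0], 0.56)]
pedal_pad [([453.0, 238.0], 0.84)]
bucket [([494.0, 255.0], 0.96)]
pan [([155.0, 228.0], 0.96), ([230.0, 255.0], 0.59)]
pin_jar [([265.0, 192.0], 0.85)]
ball0_center [([370.0, 260.0], 0.62), ([406.0, 305.0], 0.49)]
disc0_center [([327.0, 199.0], 0.39)]
side [[539.78149038   0.         327.0156976 ]
 [  0.         539.78149038 237.66677401]
 [  0.           0.           1.        ]] [ 0.2631022  -0.6476074   1.07722742] [-0.31906472  0.9334319  -0.15593185  0.05087097]
sorter [([370.0, 300.0], 0.63)]
gate_mid [([376.0, 282.0], 0.7)]
tray_valley [([390.0, 331.0], 0.62)]
board_bar [([316.0, 203.0], 0.72)]
pedal_pad [([396.0, 381.0], 0.79), ([317.0, 246.0], 0.6), ([350.0, 266.0], 0.55)]
bucket [([406.0, 464.0], 0.86)]
pan [([284.0, 171.0], 0.96), ([278.0, 112.0], 0.59)]
pin_jar [([362.0, 176.0], 0.87)]
ball0_center [([324.0, 282.0], 0.68), ([280.0, 358.0], 0.44), ([346.0, 231.0], 0.16)]
disc0_center []
```

```bash
python3 - <<'E'
import cv2
for c,(x0,x1,y0,y1) in dict(top=(110,550,110,350),side=(200,480,60,480)).items():
    i=cv2.imread(f"pics/{c}0.png")[y0:y1,x0:x1]; s=min(800/i.shape[1],600/i.shape[0]); print(c,s)
    cv2.imwrite(f"pics/{c}0c.png",cv2.resize(i,None,fx=s,fy=s,interpolation=cv2.INTER_CUBIC)[:600,:800])
E
```

```text
top 1.8181818181818181
side 1.4285714285714286
```

View pics/top0c.png

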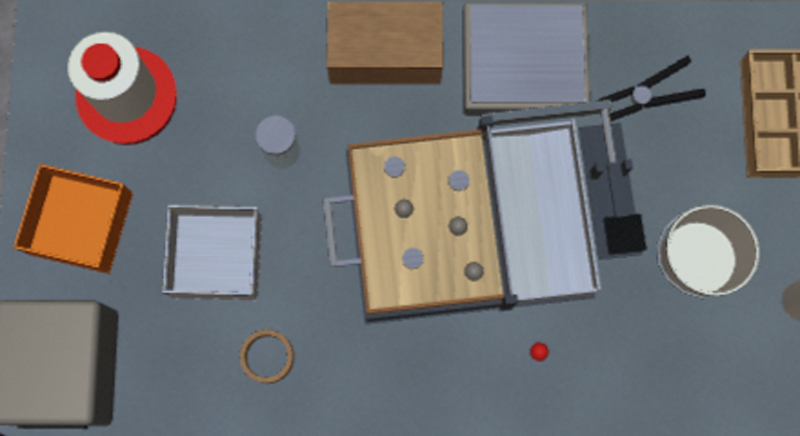

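View pics/side0c.png

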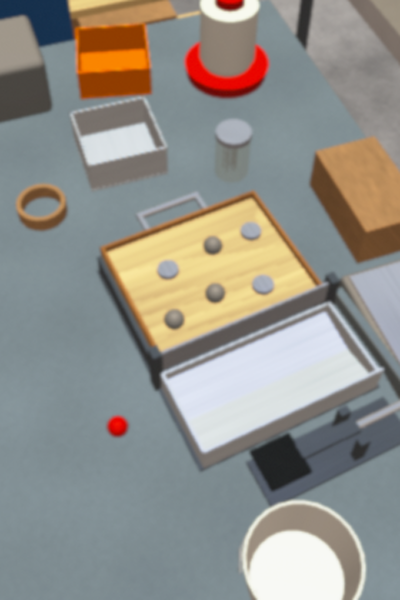

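Top crop: the board (full frame ~(345,235)) carries 3 grey balls at crop (403,208), (457,226), (473,271) and 3 discs at (394,167), (458,181), (412,259). Pans: bare metal at full (225,248), orange at (151,231). The bare-metal one fits the description. The red ball at crop (540,351) and the mat pad / lid tray are look-alikes to leave alone. The jar is at (265,190).

```bash
cat >> h.py <<'E'
def blob(reg): 
    ys,xs=np.nonzero(reg["mask"]); return np.array([xs.mean(),ys.mean()])
E
python3 - <<'E'
from h import *
from scipy.optimize import least_squares
F={c:grab_frame(c) for c in("top","side")}
P={"sorter":(0,0,0),"gate_mid":(0,-.006,.094),"tray_valley":(0,-.085,.012),"board_bar":(0,.280,.056),"pedal_pad":(None,None,.06)}
obs=[]
for c in F:
    for t in P:
        d=pinpoint(c,t)
        if d: obs.append((c,t,np.array(d[0]["point"])))
def W(v,p): c,s=np.cos(v[2]),np.sin(v[2]); return np.array([v[0]+c*p[0]-s*p[1],v[1]+s*p[0]+c*p[1],p[2]])
def res(v):
    r=[]
    for c,t,px in obs:
        p=P[t] if P[t][0] is not None else (v[3],v[4],.06)
        r+=list(proj(F[c],W(v,p))-px)
    return r
g=ray(F["top"],(385,221),.094); b=ray(F["top"],(289,234),.056)
yaw=np.arctan2(*(b-g)[[1,0]])-np.pi/2
o=least_squares(res,[g[0],g[1],yaw,-.06,-.2],loss="soft_l1",f_scale=2)
print("sorter",o.x.round(4)); print(np.round(res(o.x),1))
for c in F:
  for t,z in (("pan",0),("bucket",0),("pin_jar",0),("ball0_center",.076),("disc0_center",.0645)):
    for d in pinpoint(c,t): print(c,t,np.round(d["point"]),round(d["p"],2),ray(F[c],d["point"],z).round(3))
for t,z in (("ball0_center",.076),("disc0_center",.0645)):
  for c in F:
    for d in regions_of(c,t): print("R",c,t,blob(d).round(1),d["box"],round(d["p"],2),ray(F[c],blob(d),z).round(3))
E
```

```text
sorter [ 0.5607 -0.0655  0.1168 -0.0631 -0.2184]
[ 1.2 -1.2 -1.6  0.5 -1.2 -1.9  0.2  2.3  0.3  1.1 -0.2  0.3  0.1 -1.2
 -1.8  0.6  3.8  2.5  0.5 -0.4]
top pan [228. 255.] 0.89 [0.48  0.412 0.   ]
top pan [155. 228.] 0.84 [0.567 0.652 0.   ]
top bucket [494. 254.] 0.58 [ 0.486 -0.429  0.   ]
top pin_jar [265. 195.] 0.8 [0.676 0.301 0.   ]
top ball0_center [371. 259.] 0.64 [ 0.457 -0.033  0.076]
top ball0_center [408. 303.] 0.63 [ 0.324 -0.144  0.076]
top disc0_center [328. 202.] 0.41 [0.638 0.098 0.064]
side pan [280. 112.] 0.94 [0.549 0.65  0.   ]
side pan [285. 170.] 0.61 [0.495 0.406 0.   ]
side bucket [405. 463.] 0.84 [ 0.493 -0.42   0.   ]
side pin_jar [365. 179.] 0.74 [0.692 0.3   0.   ]
side pin_jar [285. 170.] 0.59 [0.494 0.408 0.   ]
side ball0_center [282. 358.] 0.63 [ 0.325 -0.171  0.076]
side ball0_center [324. 282.] 0.48 [ 0.461 -0.03   0.076]
side disc0_center [377. 219.] 0.74 [0.646 0.11  0.064]
R top ball0_center [405.8 303.2] [402.2, 298.5, 5.9, 9.6] 0.62 [ 0.324 -0.136  0.076]
R top ball0_center [379.  227.7] [286.2, 164.6, 180.6, 124.5] 0.25 [ 0.553 -0.059  0.076]
R side ball0_center [322.  282.7] [317.8, 274.6, 9.5, 16.8] 0.62 [ 0.458 -0.029  0.076]
R side ball0_center [282.3 358. ] [273.1, 351.2, 16.2, 14.7] 0.58 [ 0.326 -0.173  0.076]
R side ball0_center [378.2 303.2] [266.4, 194.8, 230.4, 222.1] 0.38 [ 0.556 -0.118  0.076]
R top disc0_center [379.7 227.3] [287.2, 164.7, 180.7, 119.4] 0.65 [ 0.557 -0.063  0.064]
R top disc0_center [326.5 201.4] [324.6, 195.0, 10.7, 13.7] 0.54 [0.639 0.102 0.064]
R side disc0_center [375.3 221.2] [370.3, 213.1, 14.8, 11.9] 0.65 [0.639 0.104 0.064]
```

```bash
cat >> h.py <<'E'
S=[0.5607,-0.0655,0.1168]
def W(p,v=None):
    v=v or S; c,s=np.cos(v[2]),np.sin(v[2]); return np.array([v[0]+c*p[0]-s*p[1],v[1]+s*p[0]+c*p[1],p[2]])
def go(target,closeang=None):
    """shift in tool axes (mm) to a world target; spin so that tool y lies along world angle closeang (mod pi)"""
    s=monitor.observe(); Rm=quat(s["orientation"]).as_matrix(); d=Rm.T@(np.array(target)-s["tcp_pos"])*1000
    sp=0
    if closeang is not None:
        a=np.arctan2(Rm[1,1],Rm[0,1]); w=(closeang-a+np.pi/2)%np.pi-np.pi/2; sp=-w
    print("tcp",np.round(s["tcp_pos"],3),"travel",d.round(0),"spin",round(sp,2),"F",np.round(s["ft_force"],1),"w",round(s["gripper_width"]*94,1),"t",round(s["clock"],1),"j7",round(s["joint_pos"][6],2))
E
python3 - <<'E'
from h import *
F={c:grab_frame(c) for c in("top","side")}
outs=[]
for c,(x0,y0,w,h,s) in dict(top=(280,150,200,140,4),side=(260,180,200,220,2.7)).items():
    i=F[c]["color"][:,:,::-1][y0:y0+h,x0:x0+w]; i=cv2.resize(i,None,fx=s,fy=s,interpolation=cv2.INTER_CUBIC)
    pts=[(x,y,.056) for x in(-.055,0,.055) for y in(.28,)]+[(x,y,.072) for x in(-.14,.14) for y in(0,.228)]+[(-.14,-.006,.094),(.14,-.006,.094)]+[(-.063+a,-.2184+b,.06) for a in(-.032,.032) for b in(-.032,.032)]+[(-.145,-.155,.06),(.145,-.155,.06)]
    for p in pts:
        q=(proj(F[c],W(p))-[x0,y0]+.5)*s; cv2.drawMarker(i,tuple(int(v) for v in q),(0,0,255),cv2.MARKER_CROSS,9,1)
    cv2.imwrite(f"pics/ov_{c}.png",i[:600,:800])
go(W((0,.28,.15)),S[2]+np.pi/2)
E
```

```text
tcp [0.152 0.632 0.224] travel [-464. -319.   74.] spin -0.35 F [ 0.2 -0.9  1. ] w 94.0 t 2.5 j7 -0.02
```

View pics/ov_top.png

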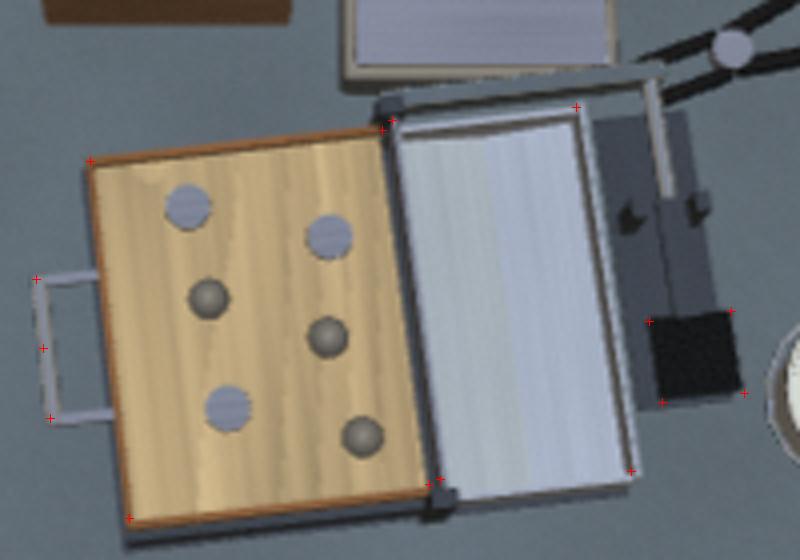

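View pics/ov_side.png

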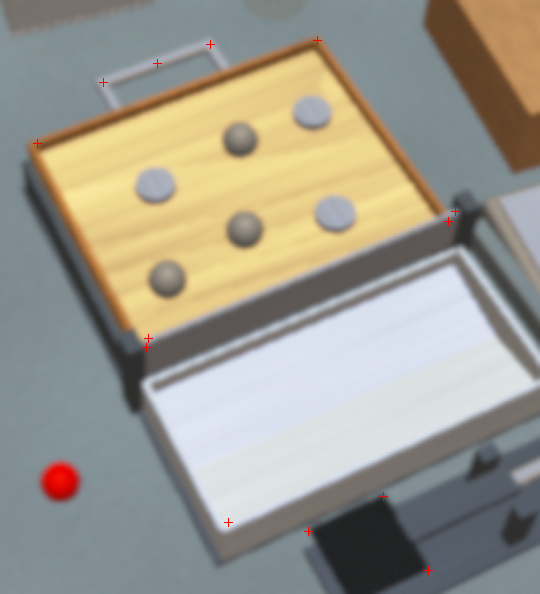

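The overlay matches the sorter in both views to about 2–3 mm: bar at crop (45,348) and pad at (695,357) in the top view. Next I move above the bar with the opening at 36 mm.

```bash
python3 -m handwheel '{"travel":[[-464,-319,20],[-464,-319,20],[-464,-319,20],[-464,-319,20],[-464,-319,20],[-464,-319,20],[-464,-319,20],[-464,-319,20],[-464,-319,20],[-464,-319,20]],"spin":[-0.1,-0.2,-0.3,-0.35,-0.35,-0.35,-0.35,-0.35,-0.35,-0.35]}' 36 25; python3 - <<'E'
from h import *
go(W((0,.28,.056)),S[2]+np.pi/2)
E
```

```text
clock: 3.5
tcp_pos: [0.4876, 0.2585, 0.2069]
orientation: [0.0, -0.057, 0.998, 0.0]
ft_force: [0.9, 0.5, 0.5]
gripper_width: 0.385
gripper_force: 0.0
tcp [0.488 0.259 0.207] travel [-35. -50. 151.] spin -0.0 F [0.9 0.5 0.5] w 36.2 t 3.5 j7 1.11
```

```bash
python3 -m handwheel '{"travel":[[-20,-28,20],[-35,-50,50],[-35,-50,90],[-35,-50,90],[-35,-50,90]],"spin":[0,0,0,0,0]}'; python3 - <<'E'
from h import *
go(W((0,.28,.056)),S[2]+np.pi/2)
for c in("top","side"):
    f=grab_frame(c); 
    if c=="side": 
        i=f["color"][130:260,250:400,::-1]; cv2.imwrite("pics/b1.png",cv2.resize(i,None,fx=4,fy=4,interpolation=cv2.INTER_CUBIC))
E
```

```text
clock: 4.0
tcp_pos: [0.5262, 0.2149, 0.1168]
orientation: [-0.001, -0.057, 0.998, 0.0]
ft_force: [0.6, -0.5, 1.1]
gripper_width: 0.382
gripper_force: 0.0
tcp [0.526 0.215 0.117] travel [-2. -3. 61.] spin -0.0 F [ 0.6 -0.5  1.1] w 35.9 t 4.0 j7 1.21
```

View pics/b1.png

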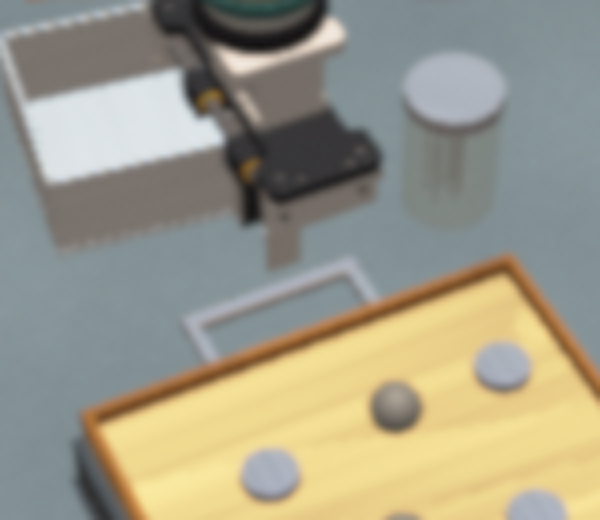

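The crop shows the fingers above the middle of the bar (fingertip (283,265), bar centre (268,295)). I descend and close.

```bash
python3 -m handwheel '{"travel":[[-2,-3,20],[-2,-3,40],[-2,-3,61],[-2,-3,61],[-2,-3,61]],"spin":[0,0,0,0,0]}' 36 25; python3 -m handwheel '{"travel":[[0,0,0],[0,0,0],[0,0,0],[0,0,0],[0,0,0],[0,0,0]],"spin":[0,0,0,0,0,0]}' 0 25
python3 - <<'E'
from h import *
go(W((0,.2635,.155)))
E
```

```text
clock: 4.6
tcp_pos: [0.5297, 0.2126, 0.0573]
orientation: [0.001, -0.057, 0.998, 0.0]
ft_force: [-0.8, -0.2, -0.2]
gripper_width: 0.386
gripper_force: 0.0
clock: 5.2
tcp_pos: [0.5296, 0.211, 0.0565]
orientation: [0.0, -0.056, 0.998, -0.0]
ft_force: [0.1, -2.3, 6.2]
gripper_width: 0.119
gripper_force: 25.0
tcp [0.53  0.211 0.056] travel [  1. -15. -99.] spin 0 F [ 0.1 -2.3  6.2] w 11.2 t 5.2 j7 1.2
```

```bash
python3 -m handwheel '{"travel":[[0,0,-3],[0,0,-8],[0,0,-13],[0,0,-18],[0,0,-23],[0,-1,-28],[0,-1,-33],[0,-2,-38],[0,-3,-44],[0,-4,-50]],"spin":[0,0,0,0,0,0,0,0,0,0]}'; python3 -m handwheel '{"travel":[[0,-1,-6],[0,-2,-11],[0,-3,-16],[0,-4,-21],[0,-6,-27],[0,-7,-32],[0,-9,-38],[0,-11,-44],[0,-12,-49],[0,-12,-50]],"spin":[0,0,0,0,0,0,0,0,0,0]}'; python3 -m handwheel '{"travel":[[0,0,0],[0,0,0],[0,0,0],[0,0,0]],"spin":[0,0,0,0]}'
python3 - <<'E'
from h import *
go(W((0,.2635,.155)))
f=grab_frame("side"); save(f,"s1"); cv2.imwrite("pics/s1c.png",cv2.resize(f["color"][150:420,230:500,::-1],None,fx=2.2,fy=2.2))
E
```

```text
clock: 6.2
tcp_pos: [0.5299, 0.2074, 0.106]
orientation: [0.0, -0.056, 0.998, 0.0]
ft_force: [4.7, -1.9, -9.1]
gripper_width: 0.12
gripper_force: 25.0
clock: 7.2
tcp_pos: [0.5295, 0.1984, 0.1562]
orientation: [-0.001, -0.058, 0.998, 0.002]
ft_force: [-0.1, 6.4, -8.2]
gripper_width: 0.121
gripper_force: 25.0
clock: 7.6
tcp_pos: [0.5295, 0.1984, 0.1562]
orientation: [-0.001, -0.058, 0.998, 0.002]
ft_force: [-0.2, 5.6, -3.7]
gripper_width: 0.12
gripper_force: 25.0
tcp [0.53  0.198 0.156] travel [-0. -2.  1.] spin 0 F [-0.2  5.6 -3.7] w 11.3 t 7.6 j7 1.24
```

View pics/s1c.png

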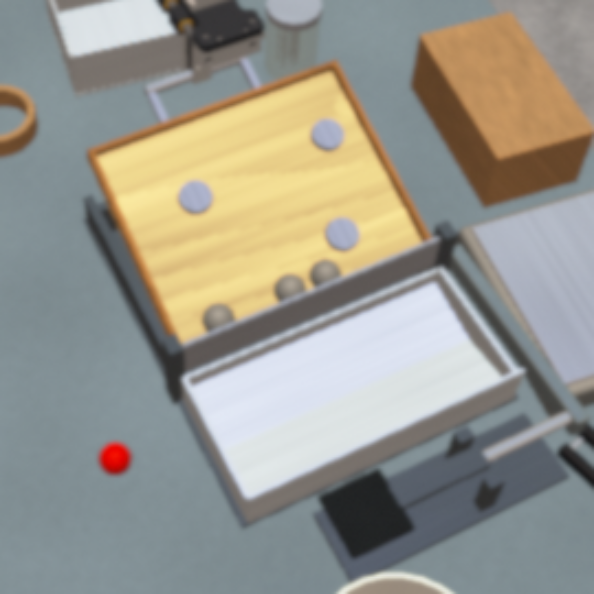

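The board is up. The balls lie against the gate at crop (218,318), (290,288), (325,272), and the three discs stayed. I release and go to the pedal.

```bash
python3 -m handwheel '{"travel":[[0,0,0],[0,0,0],[0,0,0],[0,0,-30],[0,0,-60],[0,0,-90],[0,0,-90]],"spin":[0,0,0,0,0,0,0]}' 36; python3 -m handwheel '{"travel":[[0,-30,0],[0,-80,0],[0,-130,0],[0,-180,0],[0,-230,0],[0,-280,0],[0,-330,0],[0,-380,0],[0,-430,0],[0,-480,0]],"spin":[0,0,0,0,0,0,0,0,0,0]}' 0
python3 - <<'E'
from h import *
go(W((-.061,-.2184,.10)),S[2]+np.pi/2)
E
```

```text
clock: 8.35
tcp_pos: [0.5335, 0.196, 0.25]
orientation: [0.004, -0.056, 0.998, 0.001]
ft_force: [-0.9, 0.6, 0.3]
gripper_width: 0.384
gripper_force: 0.0
clock: 9.35
tcp_pos: [0.5842, -0.2835, 0.2449]
orientation: [-0.001, -0.056, 0.998, 0.0]
ft_force: [0.8, -0.3, -0.3]
gripper_width: 0.004
gripper_force: 0.0
tcp [ 0.584 -0.284  0.245] travel [ 59.   1. 145.] spin -0.0 F [ 0.8 -0.3 -0.3] w 0.3 t 9.3 j7 2.08
```

```bash
python3 -m handwheel '{"travel":[[30,1,40],[59,1,80],[59,1,120],[59,1,155],[59,1,155],[59,1,155]],"spin":[0,0,0,0,0,0]}'; python3 -m handwheel '{"travel":[[0,0,8],[0,0,16],[0,0,24],[1,0,32],[1,0,40],[1,0,43],[1,0,43],[1,0,43],[1,0,43],[1,0,43]],"spin":[0,0,0,0,0,0,0,0,0,0]}'
python3 - <<'E'
from h import *
go(W((-.061,-.2184,.05)))
E
```

```text
clock: 9.95
tcp_pos: [0.526, -0.287, 0.0905]
orientation: [-0.001, -0.056, 0.998, 0.0]
ft_force: [0.6, -0.5, 0.5]
gripper_width: 0.006
gripper_force: 0.0
clock: 10.95
tcp_pos: [0.5279, -0.2875, 0.0502]
orientation: [0.003, -0.057, 0.998, -0.001]
ft_force: [-0.5, 1.0, 17.6]
gripper_width: 0.006
gripper_force: 8.5
tcp [ 0.528 -0.287  0.05 ] travel [ 3. -2.  0.] spin 0 F [-0.5  1.  17.6] w 0.5 t 10.9 j7 2.12
```

```bash
python3 -m handwheel '{"travel":[[0,0,0],[0,0,0],[0,0,0],[0,0,0],[0,0,0],[0,0,0],[0,0,0],[0,0,0],[0,0,0],[0,0,0]],"spin":[0,0,0,0,0,0,0,0,0,0]}'
python3 - <<'E'
from h import *
go(W((-.061,-.2184,.05)))
f=grab_frame("side"); save(f,"s2"); cv2.imwrite("pics/s2c.png",cv2.resize(f["color"][150:420,230:500,::-1],None,fx=2.2,fy=2.2))
E
```

```text
clock: 11.95
tcp_pos: [0.5279, -0.2875, 0.0502]
orientation: [0.003, -0.057, 0.998, -0.001]
ft_force: [0.0, 1.4, 17.7]
gripper_width: 0.004
gripper_force: 8.5
tcp [ 0.528 -0.287  0.05 ] travel [ 3. -2.  0.] spin 0 F [ 0.   1.4 17.7] w 0.4 t 11.9 j7 2.12
```

View pics/s2c.png

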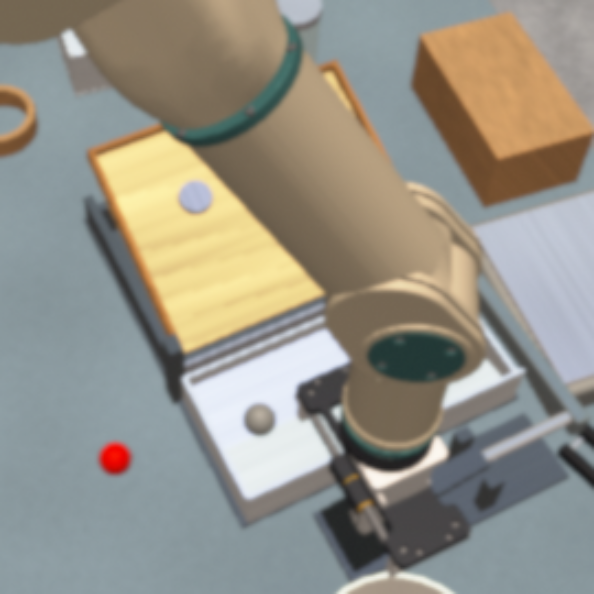

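The gate is fully open and one ball shows in the tray at crop (260,418). The arm hides the others, so I hold longer and check the top view by detection.

```bash
python3 -m handwheel '{"travel":[[0,0,0],[0,0,0],[0,0,0],[0,0,0],[0,0,0],[0,0,0],[0,0,0],[0,0,0],[0,0,0],[0,0,0]],"spin":[0,0,0,0,0,0,0,0,0,0]}'
cat >> h.py <<'E'
def inS(p,v=None):
    v=v or S; d=np.array(p)[:2]-v[:2]; c,s=np.cos(v[2]),np.sin(v[2]); return np.array([c*d[0]+s*d[1],-s*d[0]+c*d[1]])
def find(c,t,z,frame=None,show=True):
    f=frame or grab_frame(c); r=[]
    for src,L in (("R",regions_of(c,t)),("P",pinpoint(c,t))):
        for d in L:
            if src=="R" and d["box"][2]*d["box"][3]>900: continue
            b=np.array(d["point"]) if src=="P" else np.array(d["box"][:2])+np.array(d["box"][2:])/2
            w=ray(f,b,z); r.append((src,b,d["p"],w))
            if show: print(c,t,src,b.round(1),round(d["p"],2),"world",w.round(3),"S",inS(w).round(3))
    return r
E
python3 - <<'E'
from h import *
for c in("top","side"):
    find(c,"ball0_center",.028); find(c,"disc0_center",.0645)
f=grab_frame("top"); cv2.imwrite("pics/t2c.png",cv2.resize(f["color"][140:320,270:520,::-1],None,fx=3.2,fy=3.2))
E
```

```text
clock: 13.0
tcp_pos: [0.5279, -0.2875, 0.0502]
orientation: [0.003, -0.057, 0.998, -0.001]
ft_force: [0.1, 1.4, 16.9]
gripper_width: 0.008
gripper_force: 8.5
top ball0_center R [410.2 257.2] 0.45 world [ 0.471 -0.16   0.028] S [-0.101 -0.083]
top ball0_center P [412.8 256.6] 0.64 world [ 0.473 -0.168  0.028] S [-0.099 -0.091]
top ball0_center P [409.7 304. ] 0.38 world [ 0.325 -0.155  0.028] S [-0.244 -0.061]
top disc0_center R [519.6 242.1] 0.69 world [ 0.513 -0.489  0.064] S [-0.096 -0.415]
top disc0_center P [331.2 198.5] 0.44 world [0.648 0.087 0.064] S [0.105 0.141]
side ball0_center R [348.  343.8] 0.63 world [ 0.471 -0.164  0.028] S [-0.101 -0.088]
side ball0_center R [281.6 357.8] 0.55 world [ 0.328 -0.149  0.028] S [-0.241 -0.056]
side ball0_center P [352.1 342.1] 0.63 world [ 0.48  -0.163  0.028] S [-0.091 -0.088]
side ball0_center P [276.8 358.2] 0.54 world [ 0.318 -0.146  0.028] S [-0.25  -0.052]
side ball0_center P [397.9 387.4] 0.21 world [ 0.533 -0.288  0.028] S [-0.054 -0.217]
```

View pics/t2c.png

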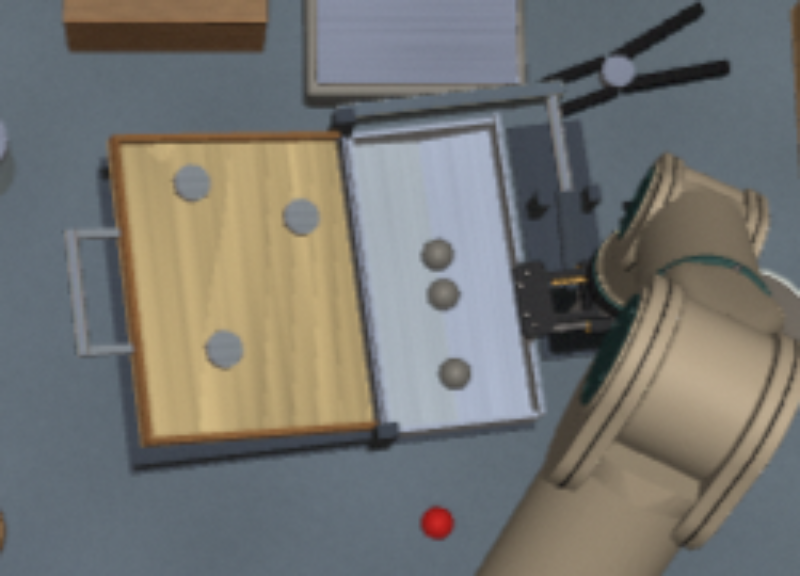

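The top view shows all three balls in the tray valley at crop (437,254), (443,295), (455,374), and three discs on the raised board. I release the pedal and go back to the bar.

```bash
python3 -m handwheel '{"travel":[[0,0,-15],[0,0,-40],[0,0,-90],[0,0,-140],[0,0,-190],[0,30,-200],[0,80,-200],[0,130,-200],[0,180,-200],[0,230,-200]],"spin":[0,0,0,0,0,0,0,0,0,0]}' 36; python3 -m handwheel '{"travel":[[0,50,0],[0,100,0],[0,150,0],[0,200,0],[0,240,0],[0,250,0]],"spin":[0,0,0,0,0,0]}'
python3 - <<'E'
from h import *
go([.5295,.1984,.156],S[2]+np.pi/2)
f=grab_frame("top")
for p in ((437,254),(443,295),(455,374)): w=ray(f,(270+p[0]/3.2-.3,140+p[1]/3.2-.3),.0285); print(w.round(3),inS(w).round(3))
E
```

```text
clock: 14.65
tcp_pos: [0.4981, -0.0567, 0.2475]
orientation: [-0.001, -0.056, 0.998, 0.0]
ft_force: [0.6, 0.6, -0.4]
gripper_width: 0.381
gripper_force: 0.0
clock: 15.25
tcp_pos: [0.4692, 0.1953, 0.2474]
orientation: [-0.001, -0.06, 0.998, 0.001]
ft_force: [-1.3, -0.7, -0.5]
gripper_width: 0.38
gripper_force: 0.0
tcp [0.469 0.195 0.247] travel [-60.  -4.  91.] spin 0.0 F [-1.3 -0.7 -0.5] w 35.7 t 15.2 j7 1.19
[ 0.592 -0.15   0.028] [ 0.022 -0.088]
[ 0.551 -0.155  0.028] [-0.02  -0.088]
[ 0.473 -0.165  0.028] [-0.099 -0.089]
```

```bash
python3 -m handwheel '{"travel":[[-40,-4,10],[-60,-4,30],[-60,-4,60],[-60,-4,80],[-60,-4,91],[-60,-4,91],[-60,-4,91]],"spin":[0,0,0,0,0,0,0]}' 36; python3 -m handwheel '{"travel":[[0,0,0],[0,0,0],[0,0,0],[0,0,0],[0,0,0],[0,0,0]],"spin":[0,0,0,0,0,0]}' 0 25; python3 - <<'E'
from h import *
go(W((0,.28,.055)))
E
```

```text
clock: 16.0
tcp_pos: [0.5317, 0.192, 0.1573]
orientation: [0.0, -0.056, 0.998, -0.0]
ft_force: [-0.3, 0.7, -0.9]
gripper_width: 0.383
gripper_force: 0.0
clock: 16.6
tcp_pos: [0.5312, 0.1985, 0.1578]
orientation: [0.001, -0.058, 0.998, 0.004]
ft_force: [-1.6, 9.1, -0.5]
gripper_width: 0.12
gripper_force: 25.0
tcp [0.531 0.198 0.158] travel [  2.  14. 103.] spin 0 F [-1.6  9.1 -0.5] w 11.3 t 16.6 j7 1.22
```

```bash
python3 -m handwheel '{"travel":[[0,6,4],[0,8,9],[0,9,14],[0,11,19],[0,12,25],[0,14,30],[0,15,35],[0,16,40],[0,17,46],[0,18,51]],"spin":[0,0,0,0,0,0,0,0,0,0]}'; python3 -m handwheel '{"travel":[[0,1,6],[0,1,11],[0,1,16],[0,2,21],[0,2,27],[0,2,32],[0,2,38],[0,2,44],[0,2,50],[0,2,53]],"spin":[0,0,0,0,0,0,0,0,0,0]}'
python3 -m handwheel '{"travel":[[0,0,0],[0,0,0],[0,0,0]],"spin":[0,0,0]}'
python3 - <<'E'
from h import *
go(W((0,.28,.055)))
E
```

```text
clock: 17.6
tcp_pos: [0.5299, 0.2094, 0.1052]
orientation: [0.0, -0.056, 0.998, -0.001]
ft_force: [4.0, -2.5, 3.4]
gripper_width: 0.12
gripper_force: 25.0
clock: 18.6
tcp_pos: [0.5322, 0.2113, 0.0566]
orientation: [0.003, -0.056, 0.998, -0.0]
ft_force: [0.5, -7.6, 36.7]
gripper_width: 0.116
gripper_force: 25.0
clock: 18.9
tcp_pos: [0.5322, 0.2114, 0.056]
orientation: [0.003, -0.056, 0.998, -0.0]
ft_force: [1.9, -6.9, 27.1]
gripper_width: 0.118
gripper_force: 25.0
tcp [0.532 0.211 0.056] travel [4. 2. 1.] spin 0 F [ 1.9 -6.9 27.1] w 11.1 t 18.9 j7 1.17
```

```bash
python3 -m handwheel '{"travel":[[0,0,0],[0,0,0],[0,0,0],[0,0,-40],[0,0,-80],[0,0,-120],[0,30,-150],[0,60,-160],[0,60,-160]],"spin":[0,0,0,0,0,0,0,0,0]}' 36
python3 - <<'E'
from h import *
for c in("top","side"):
    f=grab_frame(c)
    find(c,"disc0_center",.0645,f); find(c,"ball0_center",.0285,f)
    for t in("bucket","pan"):
        for d in pinpoint(c,t): print(c,t,round(d["p"],2),np.round(d["point"]),ray(f,d["point"],0).round(3))
        for d in regions_of(c,t): print(c,t,"R",round(d["p"],2),np.round(d["box"]))
    if c=="top": cv2.imwrite("pics/t3.png",f["color"][:,:,::-1]); cv2.imwrite("pics/t3c.png",cv2.resize(f["color"][155:315,285:545,::-1],None,fx=3,fy=3,interpolation=cv2.INTER_CUBIC))
E
```

```text
clock: 19.8
tcp_pos: [0.5206, 0.2788, 0.214]
orientation: [0.001, -0.06, 0.998, 0.003]
ft_force: [-0.3, 0.6, -0.1]
gripper_width: 0.381
gripper_force: 0.0
top ball0_center R [405.8 303. ] 0.57 world [ 0.328 -0.143  0.028] S [-0.24 -0.05]
top ball0_center P [410.  303.2] 0.65 world [ 0.328 -0.156  0.028] S [-0.242 -0.063]
top bucket 0.7 [495. 256.] [ 0.48  -0.432  0.   ]
top bucket R 0.61 [473. 225.  56.  47.]
top pan 0.83 [230. 254.] [0.483 0.405 0.   ]
top pan 0.59 [155. 228.] [0.566 0.65  0.   ]
top pan 0.35 [327. 201.] [0.658 0.1   0.   ]
top pan R 0.9 [116. 198.  64.  62.]
top pan R 0.87 [200. 224.  54.  49.]
side disc0_center R [376.8 219.8] 0.72 world [0.644 0.107 0.064] S [0.103 0.162]
side disc0_center P [395.6 384.6] 0.72 world [ 0.521 -0.293  0.064] S [-0.066 -0.222]
side disc0_center P [375.2 218.6] 0.51 world [0.642 0.112 0.064] S [0.101 0.166]
side ball0_center R [281.3 357.2] 0.73 world [ 0.328 -0.148  0.028] S [-0.241 -0.054]
side ball0_center R [349.  341.8] 0.66 world [ 0.474 -0.16   0.028] S [-0.097 -0.084]
side ball0_center P [350.4 343.2] 0.56 world [ 0.476 -0.165  0.028] S [-0.096 -0.089]
side ball0_center P [278.2 359.1] 0.54 world [ 0.32  -0.15   0.028] S [-0.248 -0.056]
side ball0_center P [369.  300.1] 0.36 world [ 0.553 -0.078  0.028] S [-0.009 -0.012]
side ball0_center P [405.3 462.6] 0.22 world [ 0.487 -0.426  0.028] S [-0.115 -0.349]
side bucket 0.66 [406. 462.] [ 0.495 -0.42   0.   ]
side bucket 0.21 [397. 384.] [ 0.54 -0.27  0.  ]
side bucket R 0.82 [365. 409.  89.  71.]
side bucket R 0.41 [371. 216.  12.  10.]
side pan 0.69 [283. 169.] [0.49  0.411 0.   ]
side pan 0.69 [277. 110.] [0.543 0.662 0.   ]
side pan R 0.98 [252.  77.  43.  50.]
side pan R 0.93 [251. 131.  70.  61.]
```

View pics/t3c.png

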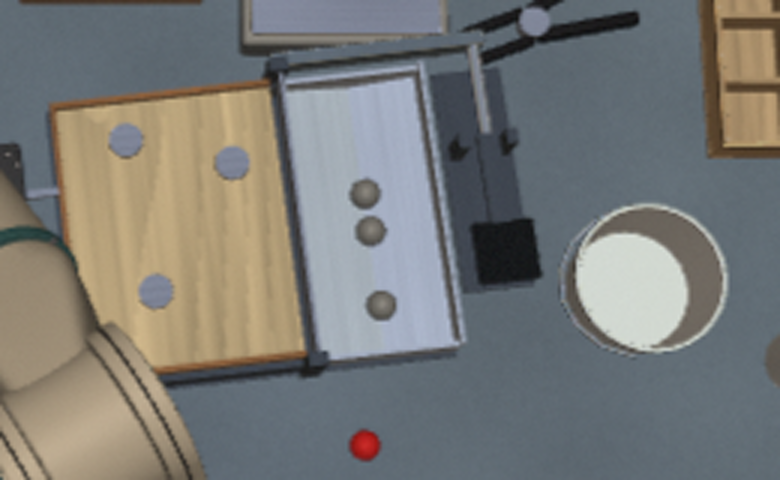

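The board is level with discs at crop (126,140), (232,162), (156,291). Balls are in the valley at (366,193), (371,230), (381,305), and the bucket is at about (645,280). I now get precise centres by colour.

```bash
cat >> h.py <<'E'
def seg(f,kind):
    """discs on board / balls in tray, from the top picture by colour; world positions"""
    im=f["color"]; hsv=cv2.cvtColor(im,cv2.COLOR_RGB2HSV)
    y0,y1,z=(.004,.222,.069) if kind=="disc" else (-.148,-.022,.0285)
    zp=.06 if kind=="disc" else .03
    poly=np.array([proj(f,W((x,y,zp))) for x,y in((-.134,y0),(.134,y0),(.134,y1),(-.134,y1))]).astype(np.int32)
    roi=np.zeros(im.shape[:2],np.uint8); cv2.fillPoly(roi,[poly],1)
    m=(hsv[...,1]<70) if kind=="disc" else (hsv[...,2]<150)
    m=(m&(roi>0)).astype(np.uint8); n,_,st,ce=cv2.connectedComponentsWithStats(m)
    for k in range(1,n):
        if 25<st[k,4]<400:
            w=ray(f,ce[k],z); print(kind,st[k,2:].tolist(),ce[k].round(1),w.round(4),"S",inS(w).round(3))
def rim(f,thing,z):
    c="top"
    for d in regions_of(c,thing):
        ys,xs=np.nonzero(d["mask"]); pts=np.c_[xs,ys]; h=cv2.convexHull(pts.astype(np.int32))
        (cx,cy),r=cv2.minEnclosingCircle(h); bx=cv2.minAreaRect(h)
        print(thing,round(d["p"],2),"circ",round(cx),round(cy),ray(f,(cx,cy),z).round(3),round(r),"rect",np.round(bx[0]),np.round(bx[1]),ray(f,bx[0],z).round(3),round(bx[2]))
E
python3 - <<'E'
from h import *
f=grab_frame("top"); seg(f,"disc"); seg(f,"ball"); rim(f,"bucket",.085); rim(f,"pan",.05)
E
```

```text
disc [12, 12, 115] [326.5 201.2] [0.6382 0.1015 0.069 ] S [0.096 0.157]
disc [13, 12, 119] [362.2 208.7] [ 0.6149 -0.0088  0.069 ] S [0.06 0.05]
disc [26, 39, 365] [318.3 265. ] [0.4385 0.1254 0.069 ] S [-0.099  0.204]
disc [12, 12, 119] [336.5 251.5] [0.4801 0.0703 0.069 ] S [-0.064  0.144]
ball [11, 11, 89] [406.1 219.3] [ 0.5915 -0.1496  0.0285] S [ 0.021 -0.087]
ball [11, 10, 89] [407.9 231.7] [ 0.5518 -0.1542  0.0285] S [-0.019 -0.087]
ball [10, 10, 86] [411.6 256.4] [ 0.4731 -0.1641  0.0285] S [-0.098 -0.088]
bucket 0.79 circ 499 248 [ 0.489 -0.419  0.085] 28 rect [500. 249.] [53. 52.] [ 0.488 -0.422  0.085] 35
pan 0.73 circ 150 230 [0.547 0.652 0.05 ] 36 rect [150. 230.] [57. 51.] [0.549 0.651 0.05 ] 14
pan 0.58 circ 226 249 [0.489 0.412 0.05 ] 35 rect [226. 249.] [53. 51.] [0.49 0.41 0.05] 2
pan 0.26 circ 452 224 [ 0.572 -0.288  0.05 ] 25 rect [454. 224.] [48. 19.] [ 0.572 -0.293  0.05 ] 90
```

```bash
python3 - <<'E'
from h import *
go([.638,.1015,.081],S[2]+np.pi/2)
E
```

```text
tcp [0.522 0.272 0.213] travel [ -96. -183.  132.] spin -0.0 F [-0.3 -0.8  0.1] w 36.0 t 20.9 j7 1.11
```

```bash
python3 -m handwheel '{"travel":[[-20,-40,0],[-45,-85,0],[-70,-130,0],[-96,-183,30],[-96,-183,60],[-96,-183,90],[-96,-183,100],[-96,-183,100]],"spin":[0,0,0,0,0,0,0,0]}' 56 35; python3 - <<'E'
from h import *
go([.638,.1015,.081],S[2]+np.pi/2)
E
```

```text
clock: 21.65
tcp_pos: [0.637, 0.1018, 0.1113]
orientation: [-0.002, -0.057, 0.998, 0.0]
ft_force: [-0.2, 1.0, -0.6]
gripper_width: 0.596
gripper_force: 0.0
tcp [0.637 0.102 0.111] travel [-1. -0. 30.] spin -0.0 F [-0.2  1.  -0.6] w 56.0 t 21.6 j7 1.42
```

```bash
python3 -m handwheel '{"travel":[[-1,0,12],[-1,0,24],[-1,0,30],[-1,0,30],[-1,0,30]],"spin":[0,0,0,0,0]}'; python3 -m handwheel '{"travel":[[0,0,0],[0,0,0],[0,0,0],[0,0,0],[0,0,0],[0,0,0]],"spin":[0,0,0,0,0,0]}' 0 35;  python3 -m handwheel '{"travel":[[0,0,-20],[0,0,-50],[0,0,-90],[0,0,-130],[0,0,-150],[0,0,-150]],"spin":[0,0,0,0,0,0]}'; python3 - <<'E'
from h import *
go([.489,-.42,.23])
E
```

```text
clock: 22.15
tcp_pos: [0.6393, 0.1015, 0.0829]
orientation: [0.0, -0.057, 0.998, 0.0]
ft_force: [-0.1, 0.5, 0.4]
gripper_width: 0.596
gripper_force: 0.0
clock: 22.75
tcp_pos: [0.6394, 0.1014, 0.0831]
orientation: [0.0, -0.057, 0.998, 0.0]
ft_force: [-1.1, -0.3, 2.8]
gripper_width: 0.368
gripper_force: 35.0
clock: 23.35
tcp_pos: [0.6411, 0.1016, 0.2359]
orientation: [0.003, -0.056, 0.998, 0.0]
ft_force: [-0.2, -0.2, -0.3]
gripper_width: 0.366
gripper_force: 35.0
tcp [0.641 0.102 0.236] travel [ 210. -501.    4.] spin 0 F [-0.2 -0.2 -0.3] w 34.4 t 23.4 j7 1.44
```

```bash
python3 -m handwheel '{"travel":[[10,-24,0],[25,-60,0],[43,-104,0],[61,-147,0],[80,-190,0],[98,-234,0],[116,-278,0],[135,-322,0],[153,-366,0],[170,-406,0]],"spin":[0,0,0,0,0,0,0,0,0,0]}'; python3 -m handwheel '{"travel":[[17,-40,0],[32,-75,0],[40,-95,0],[40,-95,0],[40,-95,0]],"spin":[0,0,0,0,0]}'; python3 - <<'E'
from h import *
go([.489,-.42,.045])
f=grab_frame("top"); seg(f,"disc"); seg(f,"ball"); rim(f,"bucket",.085)
for d in pinpoint("side","bucket"): print(d["point"],d["p"])
f=grab_frame("side")
for d in pinpoint("side","bucket"): print(ray(f,d["point"],0),d["p"])
E
```

```text
clock: 24.35
tcp_pos: [0.514, -0.3231, 0.2305]
orientation: [-0.002, -0.056, 0.998, 0.001]
ft_force: [0.7, -0.9, -1.4]
gripper_width: 0.366
gripper_force: 35.0
clock: 24.85
tcp_pos: [0.4866, -0.4189, 0.2308]
orientation: [-0.001, -0.056, 0.998, 0.002]
ft_force: [-0.2, 0.2, -0.9]
gripper_width: 0.367
gripper_force: 35.0
tcp [ 0.487 -0.419  0.231] travel [ -3.  -2. 186.] spin 0 F [-0.2  0.2 -0.9] w 34.5 t 24.9 j7 2.31
disc [13, 12, 119] [362.2 208.7] [ 0.6149 -0.0088  0.069 ] S [0.06 0.05]
disc [12, 12, 120] [336.5 251.5] [0.4802 0.0703 0.069 ] S [-0.064  0.144]
ball [11, 11, 88] [406.2 219.3] [ 0.5916 -0.1498  0.0285] S [ 0.021 -0.087]
ball [11, 10, 88] [407.9 231.6] [ 0.5519 -0.1544  0.0285] S [-0.019 -0.087]
ball [10, 10, 85] [411.5 256.4] [ 0.4732 -0.1639  0.0285] S [-0.098 -0.088]
bucket 0.91 circ 499 250 [ 0.486 -0.417  0.085] 28 rect [497. 253.] [52. 43.] [ 0.476 -0.412  0.085] 32
[406.1, 462.4] 0.66
[396.6, 383.9] 0.21
[ 0.49217588 -0.42019633  0.        ] 0.58
```

Bucket unchanged. Lower and release.

```bash
python3 -m handwheel '{"travel":[[-2,-1,40],[-2,-1,80],[-2,-1,120],[-2,-1,160],[-2,-1,183],[-2,-1,183],[-2,-1,183]],"spin":[0,0,0,0,0,0,0]}'; python3 -m handwheel '{"travel":[[0,0,0],[0,0,0],[0,0,0],[0,0,0],[0,0,-40],[0,0,-85],[0,0,-130],[0,0,-170],[0,0,-170]],"spin":[0,0,0,0,0,0,0,0,0]}' 58; python3 - <<'E'
from h import *
go([.615,-.009,.225])
E
```

```text
clock: 25.8
tcp_pos: [0.49, -0.4206, 0.0502]
orientation: [0.0, -0.057, 0.998, -0.0]
ft_force: [0.4, -0.2, -1.8]
gripper_width: 0.369
gripper_force: 35.0
clock: 26.7
tcp_pos: [0.4922, -0.4235, 0.2266]
orientation: [0.005, -0.056, 0.998, -0.004]
ft_force: [0.4, -0.4, -0.4]
gripper_width: 0.616
gripper_force: 0.0
tcp [ 0.492 -0.423  0.227] travel [-169.  398.   -0.] spin 0 F [ 0.4 -0.4 -0.4] w 57.9 t 26.7 j7 2.31
```

```bash
python3 -m handwheel '{"travel":[[-15,35,0],[-34,80,0],[-53,125,0],[-72,170,0],[-91,215,0],[-110,260,0],[-130,305,0],[-149,350,0],[-165,388,0],[-169,398,0]],"spin":[0,0,0,0,0,0,0,0,0,0]}' 50 35; python3 -m handwheel '{"travel":[[0,0,40],[0,0,80],[0,0,110],[0,0,115],[0,0,115]],"spin":[0,0,0,0,0]}'; python3 - <<'E'
from h import *
go([.615,-.009,.082],S[2]+np.pi/2)
E
```

```text
clock: 27.7
tcp_pos: [0.6127, 0.0008, 0.2191]
orientation: [0.0, -0.061, 0.998, 0.002]
ft_force: [0.0, -0.2, 0.7]
gripper_width: 0.536
gripper_force: 0.0
clock: 28.2
tcp_pos: [0.6115, -0.0072, 0.104]
orientation: [-0.001, -0.056, 0.998, -0.0]
ft_force: [0.5, 0.5, 0.5]
gripper_width: 0.528
gripper_force: 0.0
tcp [ 0.611 -0.007  0.104] travel [-3. -2. 22.] spin -0.0 F [0.5 0.5 0.5] w 49.7 t 28.2 j7 1.59
```

```bash
python3 -m handwheel '{"travel":[[-3,-2,8],[-3,-2,16],[-3,-2,22],[-3,-2,22]],"spin":[0,0,0,0]}'; python3 -m handwheel '{"travel":[[0,0,0],[0,0,0],[0,0,0],[0,0,0],[0,0,0],[0,0,0]],"spin":[0,0,0,0,0,0]}' 0 35;  python3 -m handwheel '{"travel":[[0,0,-20],[0,0,-50],[0,0,-90],[0,0,-130],[0,0,-150],[0,0,-150]],"spin":[0,0,0,0,0,0]}'; python3 - <<'E'
from h import *
go([.489,-.42,.23])
f=grab_frame("top"); rim(f,"bucket",.085)
E
```

```text
clock: 28.6
tcp_pos: [0.6149, -0.0081, 0.0822]
orientation: [-0.001, -0.057, 0.998, 0.0]
ft_force: [-0.3, 0.3, -0.6]
gripper_width: 0.533
gripper_force: 0.0
clock: 29.2
tcp_pos: [0.6157, -0.008, 0.083]
orientation: [0.0, -0.057, 0.998, 0.0]
ft_force: [-0.5, -0.4, 2.4]
gripper_width: 0.364
gripper_force: 35.0
clock: 29.8
tcp_pos: [0.6173, -0.0081, 0.2359]
orientation: [0.003, -0.056, 0.998, -0.0]
ft_force: [-0.3, -0.6, -1.1]
gripper_width: 0.367
gripper_force: 35.0
tcp [ 0.617 -0.008  0.236] travel [ 174. -395.    5.] spin 0 F [-0.3 -0.6 -1.1] w 34.5 t 29.8 j7 1.61
bucket 0.63 circ 499 249 [ 0.489 -0.419  0.085] 28 rect [499. 248.] [51. 54.] [ 0.491 -0.418  0.085] 63
```

```bash
python3 -m handwheel '{"travel":[[15,-35,0],[33,-75,0],[52,-118,0],[71,-161,0],[90,-204,0],[109,-247,0],[128,-290,0],[146,-333,0],[165,-375,0],[174,-395,0]],"spin":[0,0,0,0,0,0,0,0,0,0]}'; python3 -m handwheel '{"travel":[[0,0,0],[0,0,40],[0,0,80],[0,0,120],[0,0,160],[0,0,183],[0,0,183]],"spin":[0,0,0,0,0,0,0]}'; python3 - <<'E'
from h import *
go([.489,-.42,.05])
E
python3 -m handwheel '{"travel":[[0,0,0],[0,0,0],[0,0,0],[0,0,0],[0,0,-40],[0,0,-85],[0,0,-130],[0,0,-170],[0,0,-170]],"spin":[0,0,0,0,0,0,0,0,0]}' 58; python3 - <<'E'
from h import *
f=grab_frame("top"); seg(f,"disc"); seg(f,"ball"); rim(f,"pan",.05)
go([.4802,.0703,.225])
E
```

```text
clock: 30.9
tcp_pos: [0.4828, -0.4248, 0.2299]
orientation: [-0.003, -0.054, 0.999, 0.0]
ft_force: [0.0, -0.2, -1.3]
gripper_width: 0.366
gripper_force: 35.0
clock: 31.6
tcp_pos: [0.4846, -0.4157, 0.0445]
orientation: [-0.004, -0.058, 0.998, 0.004]
ft_force: [-0.1, -0.3, -0.4]
gripper_width: 0.364
gripper_force: 35.0
tcp [ 0.485 -0.416  0.045] travel [-4. -5. -6.] spin 0 F [-0.1 -0.3 -0.4] w 34.2 t 31.6 j7 2.3
clock: 32.5
tcp_pos: [0.4903, -0.4228, 0.2271]
orientation: [0.005, -0.056, 0.998, -0.004]
ft_force: [0.7, -0.4, -0.9]
gripper_width: 0.617
gripper_force: 0.0
disc [12, 12, 120] [336.5 251.5] [0.4802 0.0703 0.069 ] S [-0.064  0.144]
ball [11, 11, 88] [406.2 219.3] [ 0.5916 -0.1498  0.0285] S [ 0.021 -0.087]
ball [11, 10, 87] [407.9 231.6] [ 0.552  -0.1545  0.0285] S [-0.019 -0.087]
ball [10, 10, 86] [411.6 256.4] [ 0.4731 -0.1641  0.0285] S [-0.098 -0.088]
pan 0.97 circ 150 231 [0.545 0.652 0.05 ] 35 rect [150. 230.] [55. 52.] [0.549 0.651 0.05 ] 16
pan 0.64 circ 226 248 [0.491 0.41  0.05 ] 35 rect [226. 249.] [53. 51.] [0.49 0.41 0.05] 2
tcp [ 0.487 -0.421  0.221] travel [-48. 488.  -5.] spin 0 F [-0.2 -0.5 -1. ] w 58.2 t 32.6 j7 2.32
```

```bash
python3 -m handwheel '{"travel":[[-3,35,0],[-8,80,0],[-13,128,0],[-18,176,0],[-22,224,0],[-27,272,0],[-32,320,0],[-36,368,0],[-41,416,0],[-46,464,0]],"spin":[0,0,0,0,0,0,0,0,0,0]}' 50 35; python3 -m handwheel '{"travel":[[-2,24,0],[-2,24,40],[-2,24,80],[-2,24,110],[-2,24,115],[-2,24,115]],"spin":[0,0,0,0,0,0]}'; python3 - <<'E'
from h import *
go([.480,.0703,.082],S[2]+np.pi/2)
E
```

```text
clock: 33.6
tcp_pos: [0.4789, 0.0477, 0.2184]
orientation: [-0.001, -0.056, 0.998, -0.0]
ft_force: [1.5, 0.3, 0.0]
gripper_width: 0.528
gripper_force: 0.0
clock: 34.2
tcp_pos: [0.4784, 0.0699, 0.1036]
orientation: [-0.002, -0.057, 0.998, -0.0]
ft_force: [0.7, -1.0, 0.9]
gripper_width: 0.528
gripper_force: 0.0
tcp [0.478 0.07  0.104] travel [-2.  0. 22.] spin -0.0 F [ 0.7 -1.   0.9] w 49.6 t 34.2 j7 1.39
```

```bash
python3 -m handwheel '{"travel":[[-2,0,8],[-2,0,16],[-2,0,22],[-2,0,22]],"spin":[0,0,0,0]}'; python3 -m handwheel '{"travel":[[0,0,0],[0,0,0],[0,0,0],[0,0,0],[0,0,0],[0,0,0]],"spin":[0,0,0,0,0,0]}' 0 35;  python3 -m handwheel '{"travel":[[0,0,-20],[0,0,-50],[0,0,-90],[0,0,-130],[0,0,-150],[0,0,-150]],"spin":[0,0,0,0,0,0]}'; python3 - <<'E'
from h import *
go([.489,-.42,.23])
f=grab_frame("top"); rim(f,"bucket",.085)
E
```

```text
clock: 34.6
tcp_pos: [0.4814, 0.0702, 0.0823]
orientation: [-0.0, -0.057, 0.998, -0.0]
ft_force: [-0.1, -0.5, -0.2]
gripper_width: 0.536
gripper_force: 0.0
clock: 35.2
tcp_pos: [0.4819, 0.0704, 0.083]
orientation: [0.0, -0.057, 0.998, 0.0]
ft_force: [0.6, 0.5, 4.1]
gripper_width: 0.371
gripper_force: 35.0
clock: 35.8
tcp_pos: [0.4835, 0.0706, 0.2353]
orientation: [0.003, -0.056, 0.998, 0.0]
ft_force: [0.5, -0.1, -0.7]
gripper_width: 0.369
gripper_force: 35.0
tcp [0.483 0.071 0.235] travel [  50. -488.    5.] spin 0 F [ 0.5 -0.1 -0.7] w 34.6 t 35.8 j7 1.42
bucket 0.8 circ 499 248 [ 0.492 -0.417  0.085] 28 rect [498. 248.] [50. 55.] [ 0.491 -0.417  0.085] 90
```

```bash
python3 -m handwheel '{"travel":[[3,-30,0],[8,-76,0],[12,-122,0],[17,-168,0],[22,-214,0],[26,-260,0],[31,-306,0],[36,-352,0],[41,-398,0],[45,-444,0]],"spin":[0,0,0,0,0,0,0,0,0,0]}'; python3 -m handwheel '{"travel":[[3,-34,0],[3,-42,0],[3,-42,40],[3,-42,80],[3,-42,120],[3,-42,160],[3,-42,175],[3,-42,175]],"spin":[0,0,0,0,0,0,0,0]}'; python3 - <<'E'
from h import *
go([.489,-.42,.055])
E
python3 -m handwheel '{"travel":[[0,0,0],[0,0,0],[0,0,0],[0,0,0],[0,0,-40],[0,0,-85],[0,0,-130],[0,0,-170],[0,0,-170]],"spin":[0,0,0,0,0,0,0,0,0]}' 58; python3 - <<'E'
from h import *
f=grab_frame("top"); seg(f,"disc"); seg(f,"ball")
go([.4731,-.164,.10],S[2])
E
```

```text
clock: 36.9
tcp_pos: [0.4857, -0.377, 0.23]
orientation: [-0.002, -0.057, 0.998, 0.001]
ft_force: [1.8, -0.3, -0.1]
gripper_width: 0.368
gripper_force: 35.0
clock: 37.7
tcp_pos: [0.4872, -0.4154, 0.0544]
orientation: [-0.002, -0.057, 0.998, 0.003]
ft_force: [-0.9, -0.4, -1.0]
gripper_width: 0.366
gripper_force: 35.0
tcp [ 0.487 -0.415  0.054] travel [-1. -5. -1.] spin 0 F [-0.9 -0.4 -1. ] w 34.4 t 37.7 j7 2.31
clock: 38.6
tcp_pos: [0.4919, -0.4206, 0.235]
orientation: [0.005, -0.056, 0.998, -0.004]
ft_force: [-0.2, -0.4, -0.7]
gripper_width: 0.618
gripper_force: 0.0
ball [11, 11, 89] [406.1 219.3] [ 0.5915 -0.1496  0.0285] S [ 0.021 -0.087]
ball [11, 10, 87] [407.9 231.6] [ 0.552  -0.1545  0.0285] S [-0.019 -0.087]
ball [10, 10, 85] [411.5 256.4] [ 0.4732 -0.1639  0.0285] S [-0.098 -0.088]
tcp [ 0.49  -0.419  0.232] travel [-11. 256. 130.] spin 1.57 F [-0.7 -0.  -1.5] w 58.9 t 38.6 j7 2.32
```

```bash
python3 -m handwheel '{"travel":[[-2,40,0],[-4,86,0],[-6,132,0],[-8,178,0],[-10,224,0],[-11,250,20],[-11,256,60],[-11,256,100],[-11,256,130],[-11,256,130]],"spin":[0,0,0,0,0,0,0,0,0,0]}' 44 20; python3 - <<'E'
from h import *
f=grab_frame("side"); go([.4731,-.164,.040],S[2]+np.pi/2)
E
```

```text
clock: 39.65
tcp_pos: [0.4671, -0.161, 0.0938]
orientation: [-0.005, -0.057, 0.998, 0.002]
ft_force: [-0.2, -0.7, 0.5]
gripper_width: 0.469
gripper_force: 0.0
tcp [ 0.469 -0.162  0.096] travel [-4. -3. 56.] spin -0.0 F [0.1 0.5 0.2] w 43.7 t 39.7 j7 1.9
```

```bash
python3 -m handwheel '{"travel":[[-3,-2,0],[-3,-2,20],[-3,-2,40],[-3,-2,56],[-3,-2,56],[-3,-2,56]],"spin":[0,0,0,0,0,0]}'; python3 -m handwheel '{"travel":[[0,0,0],[0,0,0],[0,0,0],[0,0,0],[0,0,0],[0,0,0]],"spin":[0,0,0,0,0,0]}' 0 20;  python3 -m handwheel '{"travel":[[0,0,-20],[0,0,-50],[0,0,-90],[0,0,-130],[0,0,-170],[0,0,-190],[0,0,-190]],"spin":[0,0,0,0,0,0,0]}'; python3 - <<'E'
from h import *
go([.489,.41,.23])
f=grab_frame("top"); rim(f,"pan",.05);seg(f,"ball")
E
```

```text
clock: 40.3
tcp_pos: [0.4752, -0.1645, 0.043]
orientation: [0.001, -0.056, 0.998, -0.0]
ft_force: [0.3, -0.2, 0.5]
gripper_width: 0.467
gripper_force: 0.0
clock: 40.9
tcp_pos: [0.475, -0.1643, 0.0426]
orientation: [0.001, -0.057, 0.998, -0.0]
ft_force: [-0.5, 0.6, 6.6]
gripper_width: 0.332
gripper_force: 20.0
clock: 41.6
tcp_pos: [0.4759, -0.1646, 0.2348]
orientation: [0.003, -0.057, 0.998, -0.001]
ft_force: [0.3, -0.5, -0.7]
gripper_width: 0.325
gripper_force: 20.0
tcp [ 0.476 -0.165  0.235] travel [-78. 569.   4.] spin 0 F [ 0.3 -0.5 -0.7] w 30.5 t 41.6 j7 1.93
pan 0.96 circ 227 249 [0.49  0.409 0.05 ] 34 rect [227. 248.] [54. 53.] [0.492 0.408 0.05 ] 4
pan 0.59 circ 150 230 [0.548 0.65  0.05 ] 35 rect [150. 229.] [56. 51.] [0.55  0.651 0.05 ] 15
```

```bash
python3 -m handwheel '{"travel":[[-6,30,0],[-14,75,0],[-23,121,0],[-32,167,0],[-41,213,0],[-50,259,0],[-58,305,0],[-67,351,0],[-75,397,0],[-84,443,0]],"spin":[0,0,0,0,0,0,0,0,0,0]}'; python3 -m handwheel '{"travel":[[-9,46,0],[-18,92,0],[-24,120,0],[-24,126,30],[-24,126,70],[-24,126,110],[-24,126,150],[-24,126,170],[-24,126,170]],"spin":[0,0,0,0,0,0,0,0,0]}'; python3 - <<'E'
from h import *
go([.519,.41,.06])
f=grab_frame("top"); rim(f,"pan",.05);seg(f,"ball")
E
```

```text
clock: 42.7
tcp_pos: [0.5062, 0.2869, 0.2294]
orientation: [-0.002, -0.057, 0.998, -0.001]
ft_force: [0.7, -0.1, -0.6]
gripper_width: 0.329
gripper_force: 20.0
clock: 43.6
tcp_pos: [0.5136, 0.4106, 0.0559]
orientation: [-0.004, -0.057, 0.998, -0.003]
ft_force: [0.5, 0.5, 0.1]
gripper_width: 0.329
gripper_force: 20.0
tcp [0.514 0.411 0.056] travel [-5. -1. -4.] spin 0 F [0.5 0.5 0.1] w 30.9 t 43.6 j7 0.88
pan 0.72 circ 149 231 [0.546 0.653 0.05 ] 35 rect [150. 230.] [56. 51.] [0.548 0.651 0.05 ] 15
ball [11, 11, 89] [406.1 219.3] [ 0.5915 -0.1496  0.0285] S [ 0.021 -0.087]
ball [11, 10, 89] [407.9 231.7] [ 0.5518 -0.1542  0.0285] S [-0.019 -0.087]
```

Now over the pan. Release, then go for the next ball.

```bash
python3 -m handwheel '{"travel":[[0,0,0],[0,0,0],[0,0,0],[0,0,0],[0,0,-40],[0,0,-85],[0,0,-130],[0,0,-170],[0,0,-170]],"spin":[0,0,0,0,0,0,0,0,0]}' 52; python3 - <<'E'
from h import *
go([.552,-.1542,.22],S[2]+np.pi/2)
E
```

```text
clock: 44.6
tcp_pos: [0.5201, 0.4161, 0.2389]
orientation: [0.005, -0.056, 0.998, 0.004]
ft_force: [0.2, 0.0, -0.6]
gripper_width: 0.553
gripper_force: 0.0
tcp [0.52  0.416 0.239] travel [  33. -570.   14.] spin -0.0 F [ 0.2  0.  -0.6] w 52.0 t 44.6 j7 0.9
```

```bash
python3 -m handwheel '{"travel":[[2,-40,0],[5,-88,0],[8,-136,0],[11,-184,0],[14,-232,0],[16,-280,0],[19,-328,0],[22,-376,0],[25,-424,0],[28,-472,0]],"spin":[0,0,0,0,0,0,0,0,0,0]}' 44 20; python3 -m handwheel '{"travel":[[3,-48,0],[5,-98,14],[5,-98,50],[5,-98,90],[5,-98,135],[5,-98,135]],"spin":[0,0,0,0,0,0]}'; python3 - <<'E'
from h import *
go([.552,-.1542,.041],S[2]+np.pi/2)
E
```

```text
clock: 45.6
tcp_pos: [0.5421, -0.0605, 0.2314]
orientation: [-0.0, -0.057, 0.998, 0.0]
ft_force: [1.2, -0.8, -0.5]
gripper_width: 0.468
gripper_force: 0.0
clock: 46.2
tcp_pos: [0.5438, -0.1554, 0.0913]
orientation: [-0.006, -0.057, 0.998, 0.002]
ft_force: [-0.2, 0.5, -0.3]
gripper_width: 0.468
gripper_force: 0.0
tcp [ 0.544 -0.155  0.091] travel [-9.  0. 50.] spin -0.0 F [-0.2  0.5 -0.3] w 44.0 t 46.2 j7 1.84
```

```bash
python3 -m handwheel '{"travel":[[-5,0,0],[-5,0,0],[-5,0,0]],"spin":[0,0,0]}'; python3 - <<'E'
from h import *
go([.552,-.1542,.041],S[2]+np.pi/2)
E
```

```text
clock: 46.5
tcp_pos: [0.5556, -0.1561, 0.0991]
orientation: [0.002, -0.057, 0.998, -0.001]
ft_force: [-0.2, -0.1, 0.9]
gripper_width: 0.471
gripper_force: 0.0
tcp [ 0.556 -0.156  0.099] travel [ 4.  2. 58.] spin -0.0 F [-0.2 -0.1  0.9] w 44.2 t 46.5 j7 1.83
```

```bash
python3 -m handwheel '{"travel":[[4,1,15],[4,1,30],[4,1,45],[4,1,57],[4,1,57],[4,1,57]],"spin":[0,0,0,0,0,0]}'; python3 -m handwheel '{"travel":[[0,0,0],[0,0,0],[0,0,0],[0,0,0],[0,0,0],[0,0,0]],"spin":[0,0,0,0,0,0]}' 0 20;  python3 -m handwheel '{"travel":[[0,0,-20],[0,0,-50],[0,0,-90],[0,0,-130],[0,0,-170],[0,0,-190],[0,0,-190]],"spin":[0,0,0,0,0,0,0]}'; python3 - <<'E'
from h import *
f=grab_frame("top"); rim(f,"pan",.05);seg(f,"ball")
go([.465,.41,.23])
E
```

```text
clock: 47.1
tcp_pos: [0.5501, -0.1555, 0.0404]
orientation: [0.0, -0.057, 0.998, -0.0]
ft_force: [-0.9, 0.9, 0.8]
gripper_width: 0.47
gripper_force: 0.0
clock: 47.7
tcp_pos: [0.5502, -0.1555, 0.0402]
orientation: [0.001, -0.057, 0.998, -0.0]
ft_force: [-0.0, 0.4, 5.3]
gripper_width: 0.326
gripper_force: 20.0
clock: 48.4
tcp_pos: [0.5513, -0.1559, 0.2326]
orientation: [0.003, -0.056, 0.998, -0.001]
ft_force: [-0.2, -0.4, -0.4]
gripper_width: 0.329
gripper_force: 20.0
pan 0.94 circ 150 231 [0.547 0.65  0.05 ] 35 rect [150. 230.] [56. 51.] [0.548 0.652 0.05 ] 14
pan 0.66 circ 226 248 [0.491 0.41  0.05 ] 35 rect [226. 248.] [52. 52.] [0.491 0.41  0.05 ] 3
ball [9, 40, 161] [428.  252.7] [ 0.485  -0.2153  0.0285] S [-0.093 -0.14 ]
tcp [ 0.549 -0.155  0.229] travel [ 20. 571.  -1.] spin 0 F [-0.4 -0.4 -1. ] w 30.8 t 48.5 j7 1.86
```

```bash
python3 -m handwheel '{"travel":[[1,30,0],[3,75,0],[4,121,0],[6,167,0],[8,213,0],[9,259,0],[11,305,0],[12,351,0],[14,397,0],[16,443,0]],"spin":[0,0,0,0,0,0,0,0,0,0]}'; python3 -m handwheel '{"travel":[[2,46,0],[4,92,0],[4,120,0],[4,128,0],[4,128,0],[4,128,40],[4,128,80],[4,128,120],[4,128,165],[4,128,165]],"spin":[0,0,0,0,0,0,0,0,0,0]}'; python3 - <<'E'
from h import *
go([.465,.41,.06])
E
```

```text
clock: 49.5
tcp_pos: [0.4821, 0.284, 0.2275]
orientation: [-0.002, -0.057, 0.998, -0.001]
ft_force: [0.0, 0.0, -0.2]
gripper_width: 0.33
gripper_force: 20.0
clock: 50.5
tcp_pos: [0.4626, 0.4029, 0.0587]
orientation: [-0.005, -0.055, 0.998, -0.005]
ft_force: [-0.8, -1.1, 0.0]
gripper_width: 0.328
gripper_force: 20.0
tcp [0.463 0.403 0.059] travel [-3.  7. -1.] spin 0 F [-0.8 -1.1  0. ] w 30.8 t 50.5 j7 0.81
```

```bash
python3 -m handwheel '{"travel":[[0,0,0],[0,0,0],[0,0,0],[0,0,0],[0,0,-40],[0,0,-85],[0,0,-130],[0,0,-170],[0,0,-170]],"spin":[0,0,0,0,0,0,0,0,0]}' 52; python3 - <<'E'
from h import *
f=grab_frame("top"); rim(f,"pan",.05);seg(f,"ball")
go([.5915,-.150,.22],S[2]+np.pi/2)
E
```

```text
clock: 51.4
tcp_pos: [0.468, 0.4125, 0.2422]
orientation: [0.005, -0.057, 0.998, 0.004]
ft_force: [-0.3, -0.0, -0.3]
gripper_width: 0.549
gripper_force: 0.0
pan 0.87 circ 149 231 [0.545 0.654 0.05 ] 34 rect [148. 230.] [55. 49.] [0.549 0.655 0.05 ] 13
pan 0.74 circ 226 248 [0.493 0.413 0.05 ] 34 rect [229. 252.] [25. 69.] [0.481 0.401 0.05 ] 44
ball [11, 11, 89] [406.1 219.3] [ 0.5915 -0.1496  0.0285] S [ 0.021 -0.087]
tcp [0.466 0.41  0.237] travel [ -62. -571.   16.] spin -0.0 F [ 0.6  0.1 -1.1] w 52.0 t 51.5 j7 0.84
```

```bash
python3 -m handwheel '{"travel":[[-4,-40,0],[-9,-88,0],[-15,-136,0],[-20,-184,0],[-25,-232,0],[-30,-280,0],[-36,-328,0],[-41,-376,0],[-46,-424,0],[-51,-472,0]],"spin":[0,0,0,0,0,0,0,0,0,0]}' 44 20; python3 -m handwheel '{"travel":[[-6,-48,0],[-11,-98,14],[-11,-98,50],[-11,-98,90],[-11,-98,130],[-11,-98,130],[-11,-98,130],[-11,-98,130]],"spin":[0,0,0,0,0,0,0,0]}'; python3 - <<'E'
from h import *
go([.5915,-.1496,.041],S[2]+np.pi/2)
E
```

```text
clock: 52.5
tcp_pos: [0.5682, -0.0555, 0.2332]
orientation: [-0.002, -0.057, 0.998, 0.0]
ft_force: [2.0, 0.6, 0.1]
gripper_width: 0.466
gripper_force: 0.0
clock: 53.3
tcp_pos: [0.5925, -0.1497, 0.1064]
orientation: [0.001, -0.057, 0.998, -0.0]
ft_force: [0.2, 0.1, 0.2]
gripper_width: 0.466
gripper_force: 0.0
tcp [ 0.592 -0.15   0.106] travel [ 1.  0. 65.] spin -0.0 F [0.2 0.1 0.2] w 43.8 t 53.3 j7 1.81
```

```bash
python3 -m handwheel '{"travel":[[1,0,20],[1,0,40],[1,0,55],[1,0,65],[1,0,65],[1,0,65]],"spin":[0,0,0,0,0,0]}'; python3 -m handwheel '{"travel":[[0,0,0],[0,0,0],[0,0,0],[0,0,0],[0,0,0],[0,0,0]],"spin":[0,0,0,0,0,0]}' 0 20;  python3 -m handwheel '{"travel":[[0,0,-20],[0,0,-50],[0,0,-90],[0,0,-130],[0,0,-170],[0,0,-190],[0,0,-190]],"spin":[0,0,0,0,0,0,0]}'; python3 - <<'E'
from h import *
f=grab_frame("top"); rim(f,"pan",.05)
go([.49,.41,.23])
i=f["color"][:,:,::-1]; a=cv2.resize(i[210:290,185:265],None,fx=5,fy=5,interpolation=cv2.INTER_CUBIC); g=grab_frame("side")["color"][:,:,::-1]
b=cv2.resize(g[400:480,360:460],None,fx=4,fy=4,interpolation=cv2.INTER_CUBIC); b=cv2.copyMakeBorder(b,0,80,0,0,cv2.BORDER_CONSTANT); cv2.imwrite("pics/c4.png",np.hstack([a,b]))
E
```

```text
clock: 53.9
tcp_pos: [0.5908, -0.1499, 0.0403]
orientation: [0.0, -0.057, 0.998, -0.0]
ft_force: [0.5, 0.4, 0.8]
gripper_width: 0.466
gripper_force: 0.0
clock: 54.5
tcp_pos: [0.5908, -0.1499, 0.0403]
orientation: [0.001, -0.057, 0.998, -0.0]
ft_force: [-0.6, 0.1, 6.2]
gripper_width: 0.328
gripper_force: 20.0
clock: 55.2
tcp_pos: [0.592, -0.1502, 0.2327]
orientation: [0.003, -0.056, 0.998, -0.001]
ft_force: [0.8, 0.2, 0.1]
gripper_width: 0.329
gripper_force: 20.0
pan 0.65 circ 226 248 [0.491 0.411 0.05 ] 35 rect [226. 249.] [52. 52.] [0.49  0.411 0.05 ] 3
pan 0.56 circ 150 231 [0.545 0.65  0.05 ] 35 rect [150. 230.] [57. 50.] [0.548 0.651 0.05 ] 14
tcp [ 0.59  -0.15   0.229] travel [ 36. 567.  -1.] spin 0 F [ 0.6 -0.2 -0.8] w 30.9 t 55.3 j7 1.83
```

View pics/c4.png

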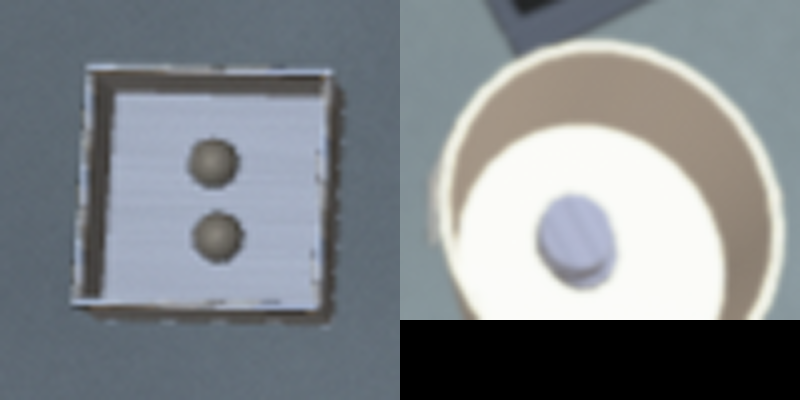

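Left, pan: two balls at (213,163) and (218,237). Right, bucket: the discs are stacked at (577,240). I put the third ball on the image-right side of the pan.

```bash
python3 -m handwheel '{"travel":[[2,30,0],[5,75,0],[9,121,0],[12,167,0],[15,213,0],[19,259,0],[22,305,0],[25,351,0],[29,397,0],[32,443,0]],"spin":[0,0,0,0,0,0,0,0,0,0]}'; python3 -m handwheel '{"travel":[[4,46,0],[7,80,0],[7,94,0],[7,96,0],[7,96,0],[7,96,40],[7,96,80],[7,96,120],[7,96,150],[7,96,150]],"spin":[0,0,0,0,0,0,0,0,0,0]}'; python3 -m handwheel '{"travel":[[0,0,5],[0,0,12],[0,0,12]],"spin":[0,0,0]}'; python3 - <<'E'
from h import *
go([.49,.382,.063])
E
```

```text
clock: 56.35
tcp_pos: [0.5068, 0.2878, 0.2276]
orientation: [-0.002, -0.057, 0.998, -0.001]
ft_force: [1.2, 0.2, 0.2]
gripper_width: 0.327
gripper_force: 20.0
clock: 57.35
tcp_pos: [0.4894, 0.376, 0.0757]
orientation: [-0.003, -0.055, 0.998, -0.004]
ft_force: [0.5, -0.6, 0.1]
gripper_width: 0.329
gripper_force: 20.0
clock: 57.65
tcp_pos: [0.4913, 0.3812, 0.0685]
orientation: [0.001, -0.056, 0.998, 0.0]
ft_force: [-0.3, -0.1, -0.6]
gripper_width: 0.322
gripper_force: 20.0
tcp [0.491 0.381 0.068] travel [1. 1. 5.] spin 0 F [-0.3 -0.1 -0.6] w 30.3 t 57.6 j7 0.87
```

```bash
python3 -m handwheel '{"travel":[[0,0,0],[0,0,0],[0,0,0],[0,0,-20],[0,0,-60],[0,0,-110],[0,0,-160],[0,0,-180],[0,0,-180]],"spin":[0,0,0,0,0,0,0,0,0]}' 42; python3 -m handwheel '{"travel":[[0,-40,0],[0,-90,0],[0,-140,0],[0,-190,0],[0,-240,-20],[0,-290,-30],[0,-340,-30],[0,-380,-30],[0,-400,-30],[0,-400,-30]],"spin":[0,0,0,0,0,0,0,0,0,0]}';  python3 - <<'E'
from h import *
f=grab_frame("top"); go([.5,0,.25]); seg(f,"disc"); rim(f,"pan",.05)
i=f["color"][:,:,::-1]; a=cv2.resize(i[210:290,185:265],None,fx=5,fy=5,interpolation=cv2.INTER_CUBIC); g=grab_frame("side")["color"][:,:,::-1]
b=cv2.resize(g[130:480,220:470],None,fx=1.6,fy=1.6,interpolation=cv2.INTER_CUBIC); a=cv2.copyMakeBorder(a,0,160,0,0,cv2.BORDER_CONSTANT); cv2.imwrite("pics/c5.png",np.hstack([a,b]))
E
```

```text
clock: 58.55
tcp_pos: [0.4924, 0.3829, 0.252]
orientation: [0.003, -0.057, 0.998, 0.002]
ft_force: [0.9, 0.3, -0.5]
gripper_width: 0.45
gripper_force: 0.0
clock: 59.55
tcp_pos: [0.535, -0.0205, 0.2762]
orientation: [-0.001, -0.053, 0.999, -0.001]
ft_force: [0.8, -0.3, -0.0]
gripper_width: 0.448
gripper_force: 0.0
tcp [ 0.535 -0.017  0.276] travel [33. 21. 26.] spin 0 F [ 0.8  0.6 -0.9] w 41.8 t 59.6 j7 1.62
pan 0.66 circ 226 249 [0.491 0.41  0.05 ] 35 rect [227. 248.] [53. 52.] [0.491 0.41  0.05 ] 3
pan 0.62 circ 149 230 [0.548 0.653 0.05 ] 35 rect [150. 230.] [55. 51.] [0.548 0.651 0.05 ] 16
pan 0.17 circ 498 248 [ 0.496 -0.428  0.05 ] 28 rect [498. 248.] [49. 56.] [ 0.497 -0.427  0.05 ] 85
```

View pics/c5.png

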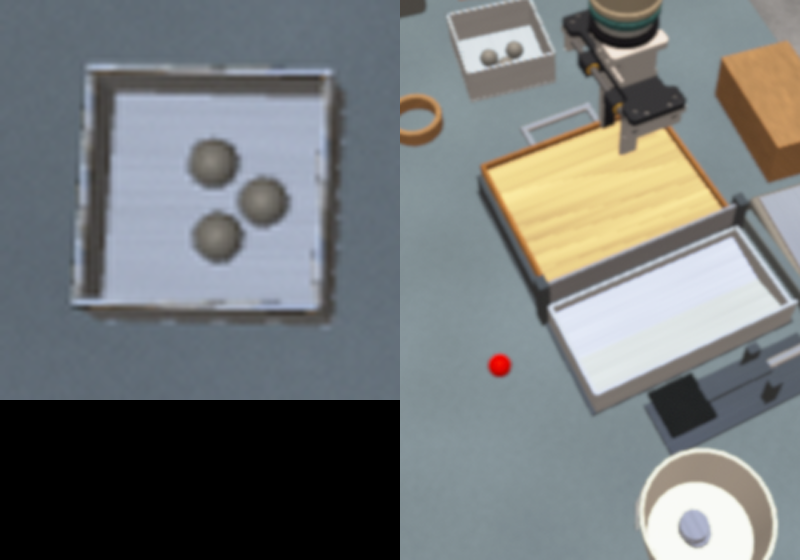

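The pan holds all three balls at (213,163), (263,202), (218,237). The board and tray are empty, the board is level, the gate and pedal are up, and the discs are in the bucket at (695,527). I hand in.

```bash
python3 -m handwheel '{"travel":[[0,0,0],[0,0,0],[0,0,0],[0,0,0],[0,0,0]],"spin":[0,0,0,0,0]}'; python3 -c "
from rig import order; print(order.hand_in())"
```

```text
clock: 60.2
tcp_pos: [0.5358, -0.0159, 0.2777]
orientation: [0.0, -0.057, 0.998, 0.0]
ft_force: [-0.2, -0.3, -0.0]
gripper_width: 0.45
gripper_force: 0.0
the job is handed in; nothing more can be done
None
```

The job is handed in at about 60 s (no verdict came back): all three balls are in the square metal pan, the three discs are in the white bucket, the board is level, the pedal is up, and the jar of pins was never touched.

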